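# Lay two standing cartons on their backs for labelling

### The arm

A 6-joint arm with a two-finger parallel gripper is mounted at the origin on a cart in front of the work surface, level with it; the furniture and walls round the work are solid. World frame = base frame: x ahead of the robot, y to its left, z up, the work surface at z = 0. Lengths are in m, angles in rad, forces in N, time in s.
With the tool pointing down it reaches from about 0.35 to 0.725 m from the base axis. Payload 4.3 kg.
Tool frame: the origin (TCP) lies midway between the tips of the shut fingers; the grasp point (between the pads) lies 19 mm behind it (bot.tcp_to_grasp is the distance from the TCP to the grasp point, in m); z points along the fingers, y is the line along which they close (so a half turn about z gives the same grasp; the last joint's range is limited). The gripper opens to 85 mm and grips with 20 to 120 N. Pads are 22 mm wide; open, the fingers measure 114 mm over their backs; the gripper's body (76 mm by 85 mm) begins 54 mm behind the grasp point. The pads swing forward as they close: fully open they stand 13 mm farther back than shut.
Start: joints at [1.048, 0.377, 0.081, 1.274, 0, 1.46], TCP at [0.231, 0.527, 0.231] pointing down, gripper open.
Joint ranges: [-2.72, 2.72], [-0.84, 1.66], [-1.02, 1.22], [-1.77, 2.12], [-1.37, 1.28], [-3.14, 3.14]. Speed limits (rad/s): [2.57, 2.57, 3.14, 3.14, 3.14, 3.14].

### API

Orientations are given as a unit quaternion [x, y, z, w].
In Python, from cell import observe, grab_frame, sign_off, bot gives the robot as it stands.
- The arm moves only by the shell command python3 -m jog 'ROWS' [FORCE]. ROWS is text: rows parted by semicolons, each of 5 numbers parted by spaces: the opening, from 0 (shut) to 1 (fully open), then the shift along the tool's x, y, z in cm, then the turn about the tool's z in degrees. In form: jaw dx dy dz spin; .... A call has exactly 10 rows; each row is the pose to reach, as a shift and turn from the pose commanded when the call began, along the tool's axes at that moment; what a row does not reach only later rows make up. A row lasts 1/8 s, in which the tool goes at most 62.5 mm and 10.7 degrees, less where a joint would pass 70% of its speed; a pose out of reach is approached as far as the arm can. A call with a gripper value outside its range is refused whole. The fingers move at their own pace and stop on an object; FORCE is the grip in N (left out, the last holds). Time passes only in rows, so rows that repeat a pose let the fingers close, or fill a call up. It gives the time, the measured TCP pose, the force, the opening and the grip force at its end, in the units of the state.
- observe(): the state, without advancing time (a new reading comes with each control period).
- grab_frame(name): name is "scene" or "top" or "wrist"; returns a dict with "frame" (400x640x3 uint8, red, green, blue), "depth" (400x640 float32, m along the optical axis (not along the pixel's ray), 0 where there is no reading), "mtx" (3x3 intrinsics, pixels), "R" (3x3) and "t" (3): a world point X has camera coordinates R X + t; the wrist camera has in their place "tool_from_camera" (4x4, takes a point from camera to tool coordinates, whose origin is the TCP and whose axes are the flange's). Camera axes: x right, y down, z forward; pixel columns grow to the right and rows downward; lengths in m; the calibration is good to about 2 mm. A picture is of the moment at which its call begins: read the wrist's pose just before it.
- sign_off(): hands the job in; it is judged then, once.
The state is a dict: "clock": time; "joint_pos": joint angles; "qvel": joint speeds; "tau": joint torques, N m; "tcp_pos": TCP position; "ee_rot": TCP orientation; "force": force on the tool from outside, world axes, zero at the start; "wrist_torque": the same for the moment, N m; "gripper_width": finger opening in m; "finger_force": force on a finger pad.
Only numpy, scipy, OpenCV 4.12 (cv2) and the standard library are available. Lean on these libraries where they do the work, as an engineer would, in place of code of your own. Each camera call takes 0.05 s, during which the arm holds its last target. There are 200 camera calls.

### The job

Two cartons stand on end, each on its own card labelling board. Tip each one over by pushing it near its top with the fingers, away from the end where it stands, so that it comes to lie flat on its back wholly inside the dark outline on its own board. Only push: do not lift or carry either carton, and leave everything else on the table where it stands.

Things in the scene. Friction and masses are not known exactly. Their poses are not given: they have to be found in the camera images.
- thin_carton: the thinner of the two cartons on boards: a flat brown packet 24 (x) x 86 (y) x 135 mm, standing on its board across the near line of the outline. 0.22 kg, give or take a third. Origin: centre of its underside; z to its top, x through its thickness towards the field (within 0.08 rad of the board's x). Pushed near its top along x it topples about its far bottom edge and lies from there on, slipping a few mm.
- thick_carton: the thicker of the two cartons on boards: a brown carton 52 (x) x 78 (y) x 125 mm, standing on its board across the near line of the outline. 0.3 kg, give or take a third. Origin: centre of its underside; z to its top, x through its thickness towards the field (within 0.08 rad of the board's x). Pushed near its top along x it topples about its far bottom edge and lies from there on, slipping a few mm.
- board_a: labelling board of the thin carton: fixed card board, 142 mm wide, 3 thick, from x = -125 to +95 mm. A dark 3 mm line on it frames a field of 168 (x) by 116 mm (y). Origin: under the field's centre, at table height; x points along the field, away from where the carton stands. It may be the left or the right one of the two.
- board_b: labelling board of the thick carton: fixed card board, 142 mm wide, 3 thick, from x = -125 to +95 mm. A dark 3 mm line on it frames a field of 168 (x) by 116 mm (y). Origin: under the field's centre, at table height; x points along the field, away from where the carton stands. It may be the left or the right one of the two.
- thin_carton_foot_left (a point): foot corner of the thin carton's broad back face (the face towards the board's outline, +x), on the +y side, at the bottom edge; once the carton lies on its back this point is down on the board
- thin_carton_foot_right (a point): foot corner of the thin carton's broad back face (the face towards the board's outline, +x), on the -y side, at the bottom edge; once the carton lies on its back this point is down on the board
- thin_carton_head_left (a point): head corner of the thin carton's broad back face (the face towards the board's outline, +x), on the +y side, at the top edge; once the carton lies on its back this point is down on the board
- thin_carton_head_right (a point): head corner of the thin carton's broad back face (the face towards the board's outline, +x), on the -y side, at the top edge; once the carton lies on its back this point is down on the board
- thick_carton_foot_left (a point): foot corner of the thick carton's broad back face (the face towards the board's outline, +x), on the +y side, at the bottom edge; once the carton lies on its back this point is down on the board
- thick_carton_foot_right (a point): foot corner of the thick carton's broad back face (the face towards the board's outline, +x), on the -y side, at the bottom edge; once the carton lies on its back this point is down on the board
- thick_carton_head_left (a point): head corner of the thick carton's broad back face (the face towards the board's outline, +x), on the +y side, at the top edge; once the carton lies on its back this point is down on the board
- thick_carton_head_right (a point): head corner of the thick carton's broad back face (the face towards the board's outline, +x), on the -y side, at the top edge; once the carton lies on its back this point is down on the board
- glass_candle: candle in a clear glass, 60 mm across and 60 high, in front of the boards by the table's edge. Origin: centre of its underside. Leave alone.
- brown_bottle: small brown bottle, 48 mm across and 120 high, standing behind the right board. Origin: centre of its underside. Leave alone.
- soap: soap box lying flat, 45 (x) x 63 (y) x 26 mm high, in front of the boards by the table's edge. Origin: centre of its underside. Leave alone.
- low_jar: low jar with a black lid, 59 mm across and 41 high, in front of the left board by the table's edge. Origin: centre of its underside. Leave alone.
Things that resemble listed ones, but are neither listed nor needed, are in the scene too. Leave any yellow look-alike of the thick_carton alone.

How it is judged:
At the end, for the whole second after the job is handed in: Each carton lies at rest on its back on its own board: the four corners of its back face are down on the board (below 12 mm above the table) and inside the outline (none farther out than the outer edge of its 3 mm line: 87 mm from the field's centre along the board, 61 mm across) (x of thin_carton_foot_left in the frame of board_a between -0.087 and 0.087 m and y of thin_carton_foot_left in the frame of board_a between -0.061 and 0.061 m and height (world z) of each of thin_carton_foot_left, thin_carton_foot_right, thin_carton_head_left, thin_carton_head_right, thick_carton_foot_left, thick_carton_foot_right, thick_carton_head_left, thick_carton_head_right below 0.012 m and x of thin_carton_foot_right in the frame of board_a between -0.087 and 0.087 m and y of thin_carton_foot_right in the frame of board_a between -0.061 and 0.061 m and x of thin_carton_head_left in the frame of board_a between -0.087 and 0.087 m and y of thin_carton_head_left in the frame of board_a between -0.061 and 0.061 m and x of thin_carton_head_right in the frame of board_a between -0.087 and 0.087 m and y of thin_carton_head_right in the frame of board_a between -0.061 and 0.061 m and linear speed of each of thin_carton, thick_carton below 0.02 m/s and angular speed of each of thin_carton, thick_carton below 0.1 rad/s and x of thick_carton_foot_left in the frame of board_b between -0.087 and 0.087 m and y of thick_carton_foot_left in the frame of board_b between -0.061 and 0.061 m and x of thick_carton_foot_right in the frame of board_b between -0.087 and 0.087 m and y of thick_carton_foot_right in the frame of board_b between -0.061 and 0.061 m and x of thick_carton_head_left in the frame of board_b between -0.087 and 0.087 m and y of thick_carton_head_left in the frame of board_b between -0.061 and 0.061 m and x of thick_carton_head_right in the frame of board_b between -0.087 and 0.087 m and y of thick_carton_head_right in the frame of board_b between -0.061 and 0.061 m); the robot touches nothing.
It fails at once if the thin carton is lifted off its board (height (world z) of thin_carton above 0.055 m or (height (world z) of thin_carton above 0.015 m and angle between thin_carton's own z axis and vertical below 0.12 rad)).
It fails at once if the thick carton is lifted off its board (height (world z) of thick_carton above 0.055 m or (height (world z) of thick_carton above 0.015 m and angle between thick_carton's own z axis and vertical below 0.12 rad)).
It fails at once if the candle, bottle, soap box or low jar is moved or knocked over (distance of any of glass_candle, brown_bottle, soap, low_jar from where it was at the start of the episode above 0.02 m or angle between any of glass_candle, brown_bottle, soap, low_jar's own z axis and vertical above 0.35 rad).
It also fails if it takes over 48 s, if anything falls off the work surface, if the arm or the gripper's body presses on something with over 40 N, if the wrist force passes 120 N, or if a joint passes its speed limit or range.

## Working session

There is one attempt and no reset: what is moved stays moved. The work goes in short steps, Python scripts to look and compute and a shell command to move; the robot and the scene stay as the last step left them, time stands still between calls to the robot, and variables do not carry over. Pictures are saved under pics/ and viewed, at most 10 in all, crops included, and the job is handed in when it is done.

```bash
ls; mkdir -p pics; python3 - <<'E'
from cell import observe, grab_frame
import cv2, numpy as np
s=observe(); print({k:np.round(v,3) for k,v in s.items()})
for n in ("scene","top"):
    f=grab_frame(n); cv2.imwrite(f"pics/{n}0.png",f["frame"][...,::-1]); np.savez(f"{n}0.npz",**f)
    print(n,f["mtx"].round(1).tolist(),(-f["R"].T@f["t"]).round(3),f["R"].round(3).tolist())
E
```

```text
pics
{'clock': np.float64(0.0), 'joint_pos': array([1.048, 0.378, 0.08 , 1.274, 0.   , 1.46 ]), 'qvel': array([-0.   , -0.   ,  0.   , -0.001,  0.   ,  0.001]), 'tau': array([ 1.0000e-03, -4.6361e+01,  2.6987e+01,  2.1000e-02, -0.0000e+00,
        0.0000e+00]), 'tcp_pos': array([0.23 , 0.526, 0.23 ]), 'ee_rot': array([ 0.205,  0.979, -0.001, -0.   ]), 'force': array([ 0.231, -0.154,  0.683]), 'wrist_torque': array([-0.001, -0.068,  0.014]), 'finger_force': np.float64(0.0), 'gripper_width': np.float64(0.085)}
scene [[440.8, 0.0, 324.5], [0.0, 440.8, 204.7], [0.0, 0.0, 1.0]] [-0.06  -0.777  0.754] [[0.872, -0.489, -0.003], [-0.228, -0.401, -0.887], [0.433, 0.774, -0.461]]
top [[381.3, 0.0, 319.9], [0.0, 381.3, 204.5], [0.0, 0.0, 1.0]] [0.268 0.327 1.413] [[-0.012, -1.0, 0.01], [-0.981, 0.01, -0.194], [0.194, -0.012, -0.981]]
```

View pics/scene0.png

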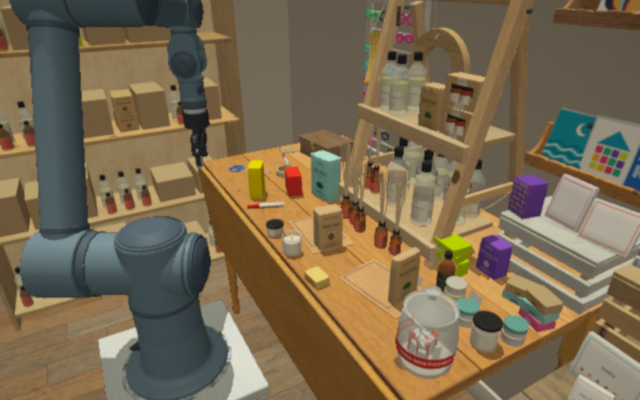

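View pics/top0.png

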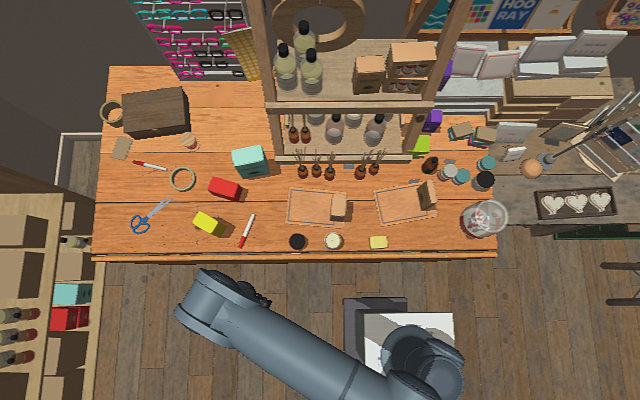

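The scene shows both boards running along world +y. The thick carton is on the left board (top view ~340,207) and the thin one on the right board (~428,195). Each stands at the right (-y) end, so both pushes go to +y. Now I'll measure.

```bash
cat > h.py <<'E'
import numpy as np, cv2
def cloud(f):
    v,u=np.mgrid[:400,:640]; d=f["depth"]; K=f["mtx"]
    p=np.stack([(u-K[0,2])/K[0,0]*d,(v-K[1,2])/K[1,1]*d,d],-1)
    return (p-f["t"])@f["R"]
def ray(f,uv,z):
    K=f["mtx"]; uv=np.atleast_2d(uv).astype(float)
    d=np.c_[(uv-[K[0,2],K[1,2]])/[K[0,0],K[1,1]],np.ones(len(uv))]@f["R"]
    c=-f["R"].T@f["t"]; return c+d*((z-c[2])/d[:,2])[:,None]
E
python3 - <<'E'
from h import *
f=dict(np.load("top0.npz")); P=cloud(f)
roi=np.zeros((400,640),bool); roi[150:260,270:500]=True
for n,h in (("table",0),):
    m=roi&(abs(P[...,2])<.02); print("table z",np.median(P[m][:,2]))
for name,c0,c1,h in (("thick",320,360,.128),("thin",410,445,.138)):
    m=roi&(abs(P[...,2]-h)<.012); m[:,:c0]=0; m[:,c1:]=0
    q=P[m]; print(name,len(q),q.mean(0).round(4),cv2.minAreaRect((q[:,:2]*1000).astype(np.float32)))
m=roi&(P[...,2]>.02); n,l,st,ce=cv2.connectedComponentsWithStats(m.astype(np.uint8))
for i in range(1,n):
    if st[i,4]>25:
        q=P[l==i]; print(st[i],"x",q[:,0].min().round(3),q[:,0].max().round(3),"y",q[:,1].min().round(3),q[:,1].max().round(3),"z",q[:,2].max().round(3))
c=f["frame"][165:255,280:450][...,::-1]
cv2.imwrite("pics/crop.png",cv2.resize(c,None,fx=4.6,fy=4.6,interpolation=cv2.INTER_CUBIC))
E
```

```text
table z 0.0009050867486707322
thick 331 [0.5246 0.2487 0.1281] ((573.5443115234375, 249.78826904296875), (183.72988891601562, 57.412628173828125), 1.6020159721374512)
thin 194 [ 0.564  -0.0713  0.1372] ((564.6770629882812, -72.6680908203125), (84.27869415283203, 26.42258644104004), 9.470979690551758)
[ 274  150  155   31 2705] x 0.268 0.74 y -0.083 0.476 z 1.413
[421 156  17  17 206] x 0.661 0.709 y -0.118 -0.074 z 0.124
[471 156  24  35 554] x 0.268 0.718 y -0.344 0.327 z 1.413
[437 164  33  21 451] x 0.268 0.68 y -0.245 0.327 z 1.413
[417 179  20  31 436] x 0.268 0.607 y -0.09 0.327 z 1.413
[329 194  18  28 398] x 0.268 0.563 y 0.22 0.327 z 1.413
[ 459  199   41   40 1297] x 0.268 0.536 y -0.298 0.327 z 1.413
[289 233  16  17 211] x 0.268 0.436 y 0.327 0.423 z 1.413
[324 232  17  18 238] x 0.268 0.436 y 0.24 0.327 z 1.413
[369 236  18  13 207] x 0.268 0.424 y 0.07 0.327 z 1.413
```

View pics/crop.png

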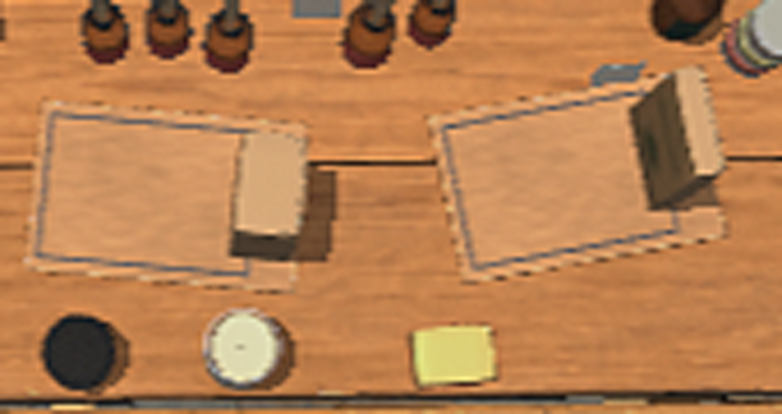

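The crop shows two blue-grey outlines. The left one has corners at about (50,113), (38,258), (250,273). The right one has corners at about (443,127), (470,268), (675,231). The cartons cover the near lines. I'll fit the visible lines and the carton tops.

```bash
cat > m.py <<'E'
from h import *
def field(f,pix):
    """pix: crop-derived full-image seeds: A(far,+x side) B(far,-x side), C(near,-x), D(near,+x); fits 3 lines"""
    g=f["frame"].astype(int); score=(g[...,2]-g[...,0])   # blue minus red
    L=[]
    for a,b in ((pix[0],pix[1]),(pix[1],pix[2]),(pix[0],pix[3])):
        a,b=np.array(a,float),np.array(b,float); n=np.array([-(b-a)[1],(b-a)[0]]); n/=np.linalg.norm(n); pts=[]
        for s in np.linspace(.08,.92,40):
            o=np.arange(-3,3.01,.25); q=(a+s*(b-a)+o[:,None]*n).astype(np.float32)
            v=cv2.remap(score.astype(np.float32),q[:,:1],q[:,1:],cv2.INTER_LINEAR)[:,0]
            w=np.clip(v-np.median(v)-10,0,None)
            if w.sum()>20: pts.append((q*w[:,None]).sum(0)/w.sum())
        W=ray(f,np.array(pts),.003)[:,:2].astype(np.float32)
        L.append(cv2.fitLine(W,cv2.DIST_HUBER,0,.001,.001).ravel())
    X=lambda p,q:p[2:]+p[:2]*np.linalg.solve(np.c_[p[:2],-q[:2]],q[2:]-p[2:])[0]
    A,B=X(L[0],L[2]),X(L[0],L[1])
    d=[l[:2]*np.sign(l[1]) for l in L[1:]]; ax=d[0]+d[1]; ax/=np.linalg.norm(ax)
    print("far width",np.linalg.norm(A-B).round(4),"dirs",[np.degrees(np.arctan2(*e[::-1])).round(1) for e in d],"far perp",np.degrees(np.arctan2(L[0][1],L[0][0])).round(1))
    o=(A+B)/2-.0825*ax   # line centre at 84-1.5
    yaw=np.arctan2(ax[1],ax[0]); return o,yaw
def inframe(p,o,yaw):
    c,s=np.cos(yaw),np.sin(yaw); return (np.asarray(p)-o)@np.array([[c,-s],[s,c]])
E
python3 - <<'E'
from m import *
f=dict(np.load("top0.npz")); P=cloud(f)
cv=lambda l:[(280+x/4.6-.4,165+y/4.6-.4) for x,y in l]
S={"thick":(cv([(50,113),(38,258),(248,273),(238,131)]),(325,355,190,225,.128)),"thin":(cv([(443,127),(470,268),(675,231),(645,92)]),(410,445,175,215,.138))}
out={}
for k,(pix,(a,b,c,d,h)) in S.items():
    o,yaw=field(f,pix); print(k,"origin",o.round(4),"yaw deg",np.degrees(yaw).round(1))
    m=np.zeros((400,640),bool); m[c:d,a:b]=1; m&=(abs(P[...,2]-h)<.012)
    q=P[m][:,:2]; r=cv2.minAreaRect((q*1000).astype(np.float32)); print(r)
    print("top centre in board",inframe(np.array(r[0])/1000,o,yaw).round(4)); out[k]=(*o,yaw)
np.savez("boards.npz",**out)
E
```

```text
far width 0.119 dirs [np.float32(84.3), np.float32(84.7)] far perp -5.7
thick origin [0.5394 0.3426] yaw deg 84.5
((521.9119873046875, 248.05921936035156), (49.985626220703125, 78.44023132324219), 83.59733581542969)
top centre in board [-0.0958  0.0083]
far width 0.1191 dirs [np.float32(99.8), np.float32(100.1)] far perp 9.8
thin origin [0.5479 0.0049] yaw deg 99.9
((564.6770629882812, -72.6680908203125), (84.27869415283203, 26.42258644104004), 9.470979690551758)
top centre in board [-0.0793 -0.0032]
```

Line width 119 mm and carton sizes match the spec. The line centre is at 85.5 mm, so board x shifts +3 mm: thick carton at about -93 mm and thin at about -76 mm. Both should land with about 20 mm to spare. I'll move behind the thick carton first, at (0.515, 0.186), with tool x along the push.

```bash
python3 -m jog '0 -4 -2 0 7.2; 0 -8 -4 0 14.4; 0 -12 -6 0 21.6; 0 -16 -8 0 28.8; 0 -20 -10 0 36; 0 -24 -12 0 43.2; 0 -28 -14 0 50.4; 0 -32 -16 0 57.6; 0 -36 -18 0 64.8; 0 -39.7 -19.8 0 72.4'; python3 - <<'E'
from h import *
f=dict(np.load("top0.npz")); P=cloud(f); d=f["depth"]
m=d>0; m[:195]=0;m[245:]=0; m[:,:455]=0; m[:,505:]=0; m&=P[...,2]>.03; q=P[m]; print("jar",q.min(0),q.max(0))
E
```

```text
clock: 1.35
tcp_pos: [0.5154, 0.1847, 0.2309]
ee_rot: [0.745, 0.667, -0.0, -0.0]
force: [0.6, 0.3, 0.3]
gripper_width: -0.0002
finger_force: 0.0
jar [ 0.40775384 -0.31180967  0.03052934] [ 0.53609212 -0.19633214  0.20573168]
```

```bash
python3 -m jog '0 0 0 3 0; 0 0 0 6 0; 0 0 0 9 0; 0 0 0 11.5 0; 0 0 0 12.3 0; 0 0 0 12.3 0; 0 0.5 0 12.3 0; 0 1 0 12.3 0; 0 1.5 0 12.3 0; 0 2 0 12.3 0'; python3 -m jog '0 0.4 0 0 0; 0 0.8 0 0 0; 0 1.2 0 0 0; 0 1.6 0 0 0; 0 2 0 0 0; 0 2.4 0 0 0; 0 2.8 0 0 0; 0 3.2 0 0 0; 0 3.6 0 0 0; 0 3.6 0 0 0'; python3 - <<'E'
from cell import grab_frame
import cv2
f=grab_frame("scene"); c=f["frame"][190:330,230:470][...,::-1]; cv2.imwrite("pics/s1.png",cv2.resize(c,None,fx=3,fy=3))
E
```

```text
clock: 2.6
tcp_pos: [0.5172, 0.2065, 0.1086]
ee_rot: [0.743, 0.669, 0.0, 0.0]
force: [0.2, -0.7, -1.0]
gripper_width: 0.0004
finger_force: 0.0
clock: 3.85
tcp_pos: [0.5208, 0.2422, 0.1082]
ee_rot: [0.743, 0.669, 0.0, -0.0]
force: [-0.1, -1.0, -0.2]
gripper_width: 0.0
finger_force: 0.0
```

View pics/s1.png

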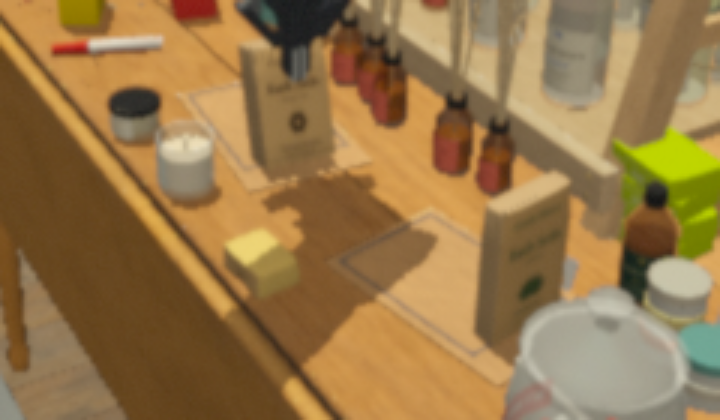

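The fingers are on the upper middle of the thick carton's back face (crop ~297,65), and the thin carton is untouched. I'll check tilt against sliding from the face depth.

```bash
cat > face.py <<'E'
from h import *
from cell import grab_frame
import sys
def face(x0,x1,y0,y1):
    f=grab_frame("scene"); P=cloud(f); m=(P[...,0]>x0)&(P[...,0]<x1)&(P[...,1]>y0)&(P[...,1]<y1)&(P[...,2]>.01)
    for z in np.arange(.01,.14,.02):
        q=P[m&(P[...,2]>=z)&(P[...,2]<z+.02)]
        if len(q): print("z",z.round(2),"n",len(q),"y pct5/50",np.percentile(q[:,1],[5,50]).round(4))
E
python3 -c "
from face import *
face(.495,.512,.2,.33)
f=dict(np.load('scene0.npz')); import face as F; F.grab_frame=lambda n:f; print('before'); face(.495,.512,.2,.33)"
```

```text
z 0.01 n 20 y pct5/50 [0.2244 0.2294]
z 0.03 n 32 y pct5/50 [0.2276 0.2329]
z 0.05 n 37 y pct5/50 [0.2344 0.2398]
z 0.07 n 37 y pct5/50 [0.2392 0.2451]
z 0.09 n 35 y pct5/50 [0.2472 0.2518]
z 0.11 n 55 y pct5/50 [0.2338 0.2576]
z 0.13 n 35 y pct5/50 [0.2344 0.2484]
before
z 0.01 n 26 y pct5/50 [0.2213 0.2241]
z 0.03 n 33 y pct5/50 [0.2215 0.225 ]
z 0.05 n 26 y pct5/50 [0.2212 0.2232]
z 0.07 n 31 y pct5/50 [0.2214 0.2236]
z 0.09 n 29 y pct5/50 [0.2214 0.2245]
z 0.11 n 71 y pct5/50 [0.2214 0.2333]
```

It is tilting (about 15°) with the foot in place, so I'll carry on.

```bash
python3 -m jog '0 0.3 0 0 0; 0 0.6 0 0 0; 0 0.9 0 0 0; 0 1.2 0 0 0; 0 1.5 0 0 0; 0 1.8 0 0 0; 0 2.1 0 0 0; 0 2.4 0 0 0; 0 2.7 0 0 0; 0 3 0 0 0';  python3 -c "
from face import *
face(.495,.512,.2,.45)"
```

```text
clock: 5.2
tcp_pos: [0.524, 0.2718, 0.1083]
ee_rot: [0.743, 0.669, 0.0, -0.0]
force: [0.4, 0.5, -0.2]
gripper_width: 0.0001
finger_force: 0.0
z 0.01 n 59 y pct5/50 [0.2735 0.349 ]
z 0.03 n 61 y pct5/50 [0.2745 0.3457]
z 0.05 n 101 y pct5/50 [0.2784 0.3281]
z 0.11 n 4 y pct5/50 [0.2649 0.2671]
z 0.13 n 8 y pct5/50 [0.2622 0.2662]
```

It has toppled, with the foot at y≈0.274 as predicted. Next I'll move behind the thin carton at (0.572, -0.117).

```bash
python3 -m jog '0 0 0 -5 0; 0 0 0 -10 0; 0 -5 1 -12.2 -2; 0 -10 2.3 -12.2 -4; 0 -15 3.5 -12.2 -6; 0 -20 4.7 -12.2 -8; 0 -25 6 -12.2 -10; 0 -30 7 -12.2 -12; 0 -35 8 -12.2 -14; 0 -38.2 8.9 -12.2 -15.7'; python3 -m jog '0 0 0 0 0; 0 0 0 2.5 0; 0 0 0 5 0; 0 0 0 7.5 0; 0 0 0 10 0; 0 0 0 11.3 0; 0 0 0 11.3 0; 0 0.5 0 11.3 0; 0 1 0 11.3 0; 0 1.5 0 11.3 0'
```

```text
clock: 6.5
tcp_pos: [0.5721, -0.12, 0.2303]
ee_rot: [0.645, 0.764, -0.0, 0.0]
force: [0.4, 0.3, -0.5]
gripper_width: -0.0003
finger_force: 0.0
clock: 7.75
tcp_pos: [0.5701, -0.1025, 0.1181]
ee_rot: [0.645, 0.764, 0.0, 0.001]
force: [0.3, 0.7, 0.4]
gripper_width: 0.0001
finger_force: 0.0
```

```bash
python3 -m jog '0 0.3 0 0 0; 0 0.6 0 0 0; 0 0.9 0 0 0; 0 1.2 0 0 0; 0 1.5 0 0 0; 0 1.8 0 0 0; 0 2.1 0 0 0; 0 2.4 0 0 0; 0 2.7 0 0 0; 0 3 0 0 0'; python3 -m jog '0 0.3 0 0 0; 0 0.6 0 0 0; 0 0.6 0 0 0; 0 0.6 0 0 0; 0 0.6 0 0 0; 0 0.6 0 0 0; 0 0.6 0 -3 0; 0 0.6 0 -6 0; 0 0.6 0 -9 0; 0 0.6 0 -12 0'; python3 - <<'E'
from cell import grab_frame
import cv2,numpy as np
f=grab_frame("top"); np.savez("top1.npz",**f); c=f["frame"][165:255,280:450][...,::-1]; cv2.imwrite("pics/t1.png",cv2.resize(c,None,fx=4.6,fy=4.6,interpolation=cv2.INTER_CUBIC))
E
```

```text
clock: 9.0
tcp_pos: [0.5646, -0.073, 0.1173]
ee_rot: [0.645, 0.764, 0.0, -0.0]
force: [-0.3, -1.1, -0.1]
gripper_width: 0.0003
finger_force: 0.0
clock: 10.25
tcp_pos: [0.5636, -0.0674, 0.2383]
ee_rot: [0.645, 0.764, 0.0, 0.0]
force: [0.4, -0.9, -0.6]
gripper_width: -0.0001
finger_force: 0.0
```

View pics/t1.png

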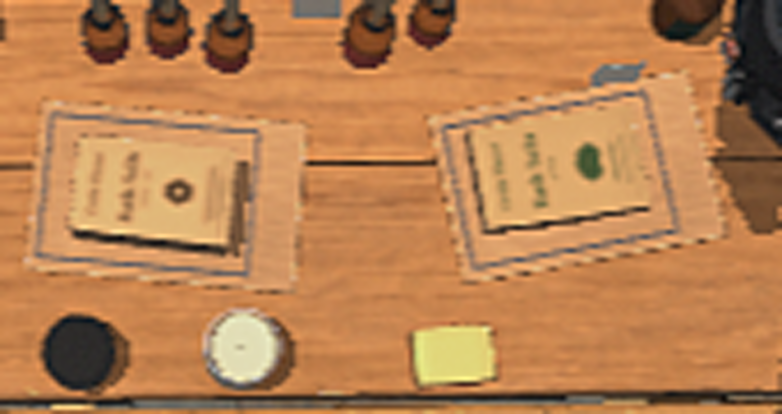

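Both cartons lie flat inside their outlines (thick at crop ~160,195; thin at ~560,165). I'll check the margins numerically.

```bash
python3 - <<'E'
from m import *
f=dict(np.load("top1.npz")); P=cloud(f); B=np.load("boards.npz")
for k,h,(a,b,c,d),L in (("thick",.055,(290,340,185,225),(.125,.078)),("thin",.027,(375,430,175,225),(.135,.086))):
    m=np.zeros((400,640),bool); m[c:d,a:b]=1; m&=(abs(P[...,2]-h)<.008)
    q=P[m]; r=cv2.minAreaRect((q[:,:2]*1000).astype(np.float32)); x,y,yaw=B[k]; o=np.array([x,y])+.003*np.array([np.cos(yaw),np.sin(yaw)])
    print(k,"z",np.percentile(q[:,2],[5,50,95]).round(4),np.round(r[1],1),"corners mm\n",(inframe(cv2.boxPoints(r)/1000,o,yaw)*1000).round(1))
E
```

```text
thick z [0.0496 0.0541 0.0587] [125.   79.4] corners mm
 [[-70.7  46.9]
 [-72.3 -32.5]
 [ 52.7 -35. ]
 [ 54.3  44.4]]
thin z [0.0225 0.0274 0.0321] [119.1 153.2] corners mm
 [[ 70.1  34.2]
 [-83.   39.5]
 [-87.1 -79.6]
 [ 66.  -84.8]]
```

Thick is fine. The thin mask picked up stray pixels, so I'll clean it and measure once more.

```bash
python3 - <<'E'
from m import *
f=dict(np.load("top1.npz")); P=cloud(f); B=np.load("boards.npz")
m=np.zeros((400,640),np.uint8); m[175:225,375:435]=1; m&=((P[...,2]>.014)&(P[...,2]<.04)).astype(np.uint8)
m=cv2.morphologyEx(m,cv2.MORPH_OPEN,np.ones((5,5),np.uint8))
n,l,st,_=cv2.connectedComponentsWithStats(m); q=P[l==1+st[1:,4].argmax()]
r=cv2.minAreaRect((q[:,:2]*1000).astype(np.float32)); x,y,yaw=B["thin"]; o=np.array([x,y])+.003*np.array([np.cos(yaw),np.sin(yaw)])
print(np.median(q[:,2]),r,"\n",(inframe(cv2.boxPoints(r)/1000,o,yaw)*1000).round(1))
E
```

```text
0.027355769405864396 ((552.8602294921875, 9.363655090332031), (85.44676971435547, 136.22161865234375), 6.869717597961426) 
 [[ 70.8  33.4]
 [-65.2  40.6]
 [-69.8 -44.7]
 [ 66.3 -52. ]]
```

Both cartons are inside with at least 9 mm to spare, and the arm is clear.

```bash
python3 -c "
from cell import sign_off; print(sign_off())"
```

```text
the job is handed in; nothing more can be done
None
```

Both cartons were toppled by pushing and measure as lying flat inside their own outlines, at least 9 mm clear of the limit; I handed the job in at about 10 s on the robot's clock, with the arm clear and no verdict returned.

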